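Cam up a butt joint in the frame jig

TASK

Set up a dry butt joint in the clamping jig: swing the jig's cam lever fully open, take the thin maple offcut off the sloping rack and lay it flat in the jig between the four low cleats, end-on to the ash piece that already lies along the fence, and then, with the offcut let go, turn the cam lever its full quarter turn so that the two pieces are drawn tight together against the fence. Leave the thicker block on the rack and the other tools and tins as they are.

Things in the scene. Friction and masses are not known exactly. Their poses are not given: they have to be found in the camera images.
- jig: clamping jig fixed to the bench: plywood bed 225 (its x) by 130 (its y) by 15 mm thick. Origin: centre of the underside; bed top at z = +15 mm; x points from the cam end (nearer the robot) to the fence, y to the left, z up. A sliding jaw with a sprung rubber pad, 38 mm wide, top at z = 35: pad face at x = -43 mm with the cam open; the cam drives it up to 14 mm towards the fence.
- jig_place (a point): point on the bed (jig x = +6.5, y = 0, z = 15 mm) in the middle of the offcut's place; axes as the jig's. Four dark cleats round it, 6 mm high, 16 mm long in x, at jig x = -26 and +40, inner faces at y = +-24 mm; beside the place, from jig x = -17 to +31 mm, the bed is bare for fingers. With the cam near closed the pad blocks the place.
- jig_fence (a point): middle of the foot of the fence's face, on the bed, at jig x = +90 mm. The fence is 18 mm thick, 126 mm wide, top at jig z = 48 mm.
- cam_lever (a joint): cam lever angle (rad) about the upright pivot at jig x = -80, y = 0 mm: 0 = open stop, 1.571 = closed stop; grows counter-clockwise seen from above. The lever points midway between jig -x and -y when open, midway between +x and -y when closed. Friction 0.2 N m plus up to 0.15 N m from the pad spring; stays where it is left. Starts nearly closed (1.1 to 1.5).
- lever_knob (a point): point on the lever's upright round handle post (dark wood, 14 mm diameter, fixed to the lever), on its axis 65 mm from the pivot, at z = 65 mm in the jig's frame. The post stands from z = 43 to 83 mm.
- rack: sloping plywood rack fixed to the bench, 200 mm wide. Origin: centre of its underside; its front faces its -x, and stands turned towards the robot's left (world +y). Upright back board, its front face at x = +44 mm, and over the slope a ledge from x = +6 to +58 mm at z = 200 to 210 mm, so a hand pointing straight down does not fit over the middle of the pieces: come in square to the slope.
- rack_slope (a point): middle of the lower edge of the rack's resting surface (rack x = -55, z = 35 mm); axes as the rack's. From here the surface rises at 35 degrees towards the rack's +x for 115 mm. A lip across it stands 10 mm above the surface.
- rail: the maple offcut to be clamped, pale bare wood, 40 (x) by 90 (y) by 22 mm (z), about 50 g. Origin: centre of its underside. It starts lying flat on the rack's slope, its length (y) up and down the slope, on the left or right half of the rack; the thinner of the two pieces there.
- stile: the ash piece that already lies in the jig just in front of the fence, 34 (x) by 120 (y) by 25 mm (z), loose. Origin: centre of its underside. Its length lies across the jig, with 0 to 3 mm between it and the fence. With the cam open, 6.5 to 9.5 mm of play remain for the 90 mm offcut between it and the pad.
- beech_block: beech scrap block beside the offcut on the rack, thicker and not to be moved: 45 (x) by 95 (y) by 34 mm (z). Origin: centre of its underside. Clear gap to the offcut 39 to 62 mm.
- oil_can: green oil can, 60 mm diameter and 145 mm tall with a thin spout, standing loose on the bench beside the jig on its +y side, its axis 118 to 125 mm from the jig's centre line. Origin: centre of its base.
- wax_tin: flat round tin, 72 mm diameter, 25 mm high, loose beside the jig on its -y side. Origin: centre of its base.
- bench_dog: steel bench dog lying in front of the rack, 23 by 90 by 22 mm. Origin: centre of its underside.
- brass_hammer: small hammer lying at the left of the bench, 60 by 175 (y) by 25 mm, its length pointing away from the robot. Origin: centre of its underside.
- bradawl: bradawl with a round wooden handle lying at the right of the bench, 41 by 144 (y) by 40 mm. Origin: centre of its underside.
Not all that is in view belongs to the job. Of the things that look like the rail, the largest one is meant.

How it is judged:
By the outcome, as a careful person would: the job done as asked, in the order asked, and still so for the second after the job is handed in, with the robot touching nothing.
It also fails if it takes over 72 s, if anything falls off the work surface, if the arm or the gripper's body presses on something with over 40 N, if the wrist force passes 120 N, or if a joint passes its speed limit or range.

ROBOT

A 7-joint arm with a two-finger parallel gripper is mounted at the origin on a cart in front of the work surface, level with it; the furniture and walls round the work are solid. World frame = base frame: x ahead of the robot, y to its left, z up, the work surface at z = 0. Lengths are in mm, angles in rad, forces in N, time in s.
With the tool pointing down it reaches from about 400 to 900 mm from the base axis. Payload 5.5 kg.
Tool frame: the origin (TCP) lies between the finger pads; the fingertips stand 8 mm ahead of it and the grasp point (between the pads) lies 11 mm behind it; z points along the fingers, y is the line along which they close (so a half turn about z gives the same grasp; the last joint's range is limited). The gripper opens to 85 mm and grips with 20 to 120 N. Pads are 22 mm wide; open, the fingers measure 114 mm over their backs; the gripper's body (76 mm by 85 mm) begins 54 mm behind the grasp point. The pads swing forward as they close: fully open they stand 13 mm farther back than shut.
Start: joints at [-1.053, 0.501, -0.427, 1.55, 0.221, 1.138, -0.21], TCP at [163.795, 629.024, 239.31] pointing down, gripper open.
Joint ranges: [-2.88, 2.88], [-0.31, 2.03], [-1.54, 1.56], [0.2, 2.42], [-1.41, 4.55], [0.19, 2.02], [-2.57, 2.57]. Speed limits (rad/s): [2.57, 2.57, 3.14, 3.14, 3.14, 3.14, 3.14].

INTERFACE

Orientations are given as a unit quaternion [x, y, z, w].
In Python, from cell import robot gives the robot as it stands.
- The arm moves only by the tool carry_out, never from a script. Its argument "motion" is a list of rows, each a list of 3 entries, a list of its own where there are three numbers: the shift along the tool's x, y, z in m, then the turn, a rotation vector about the tool's x, y, z in rad, then the opening, from 0 (shut) to 1 (fully open). A call has 1 to 5 rows; each row shifts and turns the commanded pose from where the row before left it, along the tool's axes as they then stand; what a row does not reach is not made up. A row lasts 1/8 s, in which the tool goes at most 62.5 mm and 10.7 degrees, less where a joint would pass 70% of its speed; a pose out of reach is approached as far as the arm can. A call is refused whole if a number of a shift passes 0.0625 or a number of a turn 0.188, either way. A call with a gripper value outside its range is refused whole. The fingers move at their own pace and stop on an object; "newtons" is the grip in N (left out, the last holds). Time passes only in rows, so rows that do not move let the fingers close. It gives the time, the measured TCP pose, the force, the opening and the grip force at its end, in the units of the state.
- robot.sense(): the state, without advancing time (a new reading comes with each control period).
- robot.snapshot(name): name is "side" or "top" or "wrist"; returns a dict with "pixels" (384x512x3 uint8, red, green, blue), "camera_matrix" (3x3 intrinsics, pixels), "world_from_camera" (4x4, takes a point from camera to world coordinates); the wrist camera has in their place "T_tool_cam" (4x4, takes a point from camera to tool coordinates, whose origin is the TCP and whose axes are the flange's). Camera axes: x right, y down, z forward; pixel columns grow to the right and rows downward; lengths in mm; the calibration is good to about 2 mm. A picture is of the moment at which its call begins: read the wrist's pose just before it. There is no depth.
- robot.close_job(): hands the job in; it is judged then, once.
Trained networks look in a picture, given as the dict that the camera call returned (one of the last four; its "shot" number tells which), for a name from the list of things; names that differ only in an ending like _2 or _b are one class to them, and where a whole thing is asked for, a point or a joint stands for the part that bears it (a point fixed in the world has none). Each returns a list of dicts, best first, with "p" (0 to 1); they miss things now and then, are a little off and sometimes report something else, mostly with a low value. They report only what shows in the picture. A call takes as long as a camera call. They do not tell look-alikes from the thing itself.
- robot.search_frame(query, picture): "xy" ([column, row] in pixels, amid what is visible of it).
- robot.regions_of(query, picture): "region" (384x512 bool, what is visible of it) and "xy" ([column, row] in pixels, amid what is visible of it).
The state is a dict: "time_s": time; "joint_positions": joint angles; "joint_vel": joint speeds; "joint_torque": joint torques, N m; "ee_pos": TCP position; "orientation": TCP orientation; "ft_force": force on the tool from outside, world axes, zero at the start; "ft_torque": the same for the moment, N m; "finger_gap": finger opening in mm; "grip_force": force on a finger pad.
Only numpy, scipy, OpenCV 4.12 (cv2) and the standard library are available. Lean on these libraries where they do the work, as an engineer would, in place of code of your own. Each camera call takes 0.05 s, during which the arm holds its last target. There are 200 camera calls.

## Working session

There is one attempt and no reset: what is moved stays moved. The work goes in short steps, Python scripts to look and compute and a tool call to move; the robot and the scene stay as the last step left them, time stands still between calls to the robot, and variables do not carry over. Pictures are saved under pics/ and viewed, at most 10 in all, crops included, and the job is handed in when it is done.

Besides the shell and the picture viewer there is one more tool, called after ">>>" by a JSON object that holds its "api" and its "payload". carry_out: Moves the arm, as the interface text tells. Its arguments: {"type":"object","properties":{"motion":{"type":"array"},"newtons":{"type":"number"}},"required":["motion"]}

```bash
ls; mkdir -p pics; cat > h.py <<'E'
import numpy as np, cv2, pickle
from scipy.spatial.transform import Rotation as R
from cell import robot
def save(im,n): cv2.imwrite('pics/'+n,cv2.cvtColor(im,cv2.COLOR_RGB2BGR))
def ray(s,uv,T=None):
    T=np.array(s["world_from_camera"]) if T is None else T
    d=T[:3,:3]@np.linalg.inv(s["camera_matrix"])@[uv[0],uv[1],1.]
    return T[:3,3],d
def atz(s,uv,z,T=None):
    o,d=ray(s,uv,T); return o+d*(z-o[2])/d[2]
def proj(s,P,T=None):
    T=np.array(s["world_from_camera"]) if T is None else T
    p=(np.c_[np.atleast_2d(P),np.ones(len(np.atleast_2d(P)))]@np.linalg.inv(T).T)[:,:3]@np.array(s["camera_matrix"]).T
    return p[:,:2]/p[:,2:]
def toolT(st):
    T=np.eye(4);T[:3,:3]=R.from_quat(st["orientation"]).as_matrix();T[:3,3]=st["ee_pos"];return T
E
python3 - <<'E'
from h import *
a=robot.snapshot("top");b=robot.snapshot("side")
pickle.dump((a,b),open('s0.pkl','wb'))
save(np.hstack([a["pixels"],b["pixels"]])[:, :512],'top0.png');save(b["pixels"],'side0.png')
for s,n in((a,'top'),(b,'side')):
    print(n,np.round(s["world_from_camera"],3).tolist(),np.round(s["camera_matrix"],1).tolist())
    for q in "jig rail beech_block stile rack cam_lever lever_knob oil_can wax_tin bench_dog".split():
        print(q,[(np.round(d["xy"]).tolist(),round(d["p"],2)) for d in robot.search_frame(q,s)][:4])
print(robot.sense())
E
```

```text
pics
top [[-0.012, -0.985, 0.172, 277.825], [-1.0, 0.014, 0.013, -6.375], [-0.015, -0.171, -0.985, 1540.306], [0.0, 0.0, 0.0, 1.0]] [[456.3, 0.0, 253.7], [0.0, 456.3, 185.9], [0.0, 0.0, 1.0]]
jig [([310.0, 188.0], 0.58)]
rail [([183.0, 190.0], 0.77), ([150.0, 196.0], 0.72), ([186.0, 228.0], 0.65), ([314.0, 189.0], 0.64)]
beech_block [([184.0, 163.0], 0.76)]
stile [([201.0, 174.0], 0.43)]
rack [([201.0, 175.0], 0.63), ([313.0, 188.0], 0.24)]
cam_lever [([322.0, 200.0], 0.77)]
lever_knob [([324.0, 199.0], 0.48)]
oil_can [([278.0, 201.0], 0.84)]
wax_tin [([347.0, 179.0], 0.75)]
bench_dog []
side [[-0.993, -0.09, 0.081, 415.16], [-0.12, 0.658, -0.743, 1083.372], [0.013, -0.747, -0.664, 1038.335], [0.0, 0.0, 0.0, 1.0]] [[395.3, 0.0, 257.6], [0.0, 395.3, 185.6], [0.0, 0.0, 1.0]]
jig [([260.0, 168.0], 0.56)]
rail [([291.0, 253.0], 0.77), ([255.0, 228.0], 0.59), ([249.0, 281.0], 0.47)]
beech_block [([222.0, 230.0], 0.93)]
stile [([241.0, 166.0], 0.64)]
rack [([244.0, 208.0], 0.73)]
cam_lever [([277.0, 158.0], 0.7)]
lever_knob [([257.0, 171.0], 0.71), ([272.0, 157.0], 0.66)]
oil_can [([274.0, 179.0], 0.57)]
wax_tin [([259.0, 147.0], 0.65)]
bench_dog [([222.0, 257.0], 0.53)]
{'time_s': 1.1, 'joint_positions': array([-1.0527683 ,  0.50088854, -0.42699172,  1.55039272,  0.22079449,
        1.13825099, -0.21029645]), 'joint_vel': array([-0.00078925, -0.00094316, -0.0022834 , -0.00063459,  0.00137966,
       -0.00120646, -0.00033965]), 'joint_torque': array([-1.08087894e-03, -5.69374895e+01, -5.81071883e+00, -2.81330395e+01,
        1.28334132e-02,  2.01848146e-03, -1.49279234e-06]), 'ee_pos': array([163.82120527, 629.03919939, 239.3191516 ]), 'orientation': array([ 1.27058852e-01,  9.91895179e-01,  4.26271766e-05, -1.71785494e-05]), 'ft_force': array([-0.05763876, -0.14142801, -0.16706951]), 'ft_torque': array([-0.04369347, -0.0248543 ,  0.02854532]), 'grip_force': 0.0, 'finger_gap': 85.14608588490165}
```

```bash
python3 - <<'E'
from h import *
a,b=pickle.load(open('s0.pkl','rb'))
save(cv2.resize(a["pixels"][100:265,120:375],(800,518),interpolation=cv2.INTER_CUBIC),'t0c.png')
save(cv2.resize(b["pixels"][120:310,180:340],(505,600),interpolation=cv2.INTER_CUBIC),'s0c.png')
E
```

```text
(no output)
```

View pics/t0c.png

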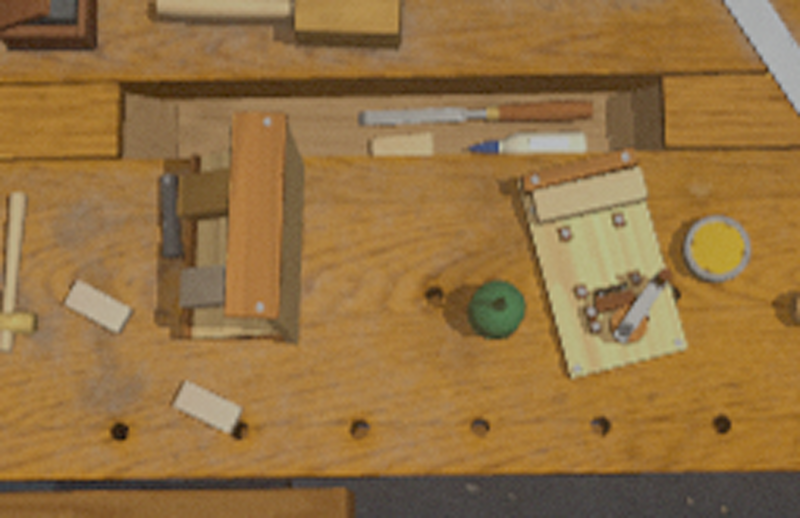

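View pics/s0c.png

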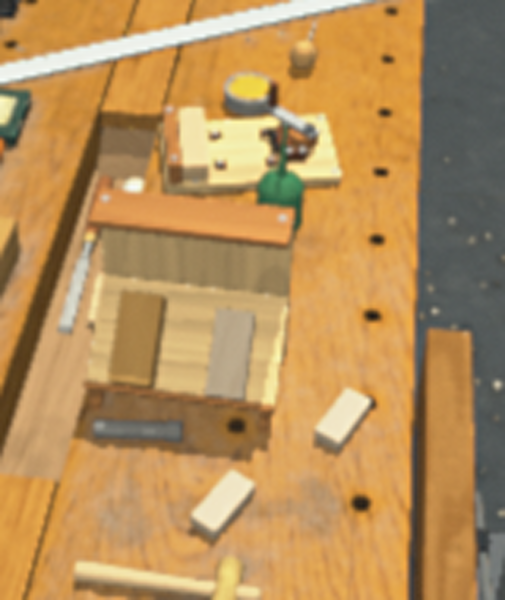

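Top view: the rail candidates are the grey-pale piece on the rack (px 185,191) and two small bare blanks on the bench (151,197) and (186,230). The rack piece is thinner than the brown block beside it (184,162) and larger than the blanks, so I choose it. The jig is at (313,188), with the lever pointing to +x/-y (nearly closed). The rack's front faces +y, and the rail lies on its nearer (-x) half.

```bash
python3 - <<'E'
from h import *
a,b=pickle.load(open('s0.pkl','rb'))
c=lambda u,v:(120+u/3.137,100+v/3.137)
d=lambda u,v:(180+u/3.156,120+v/3.158)
r=lambda p:np.round(p).tolist()
print('jig BL,BR',r(atz(a,c(572,376),15)),r(atz(a,c(687,348),15)))
print('fence top far corners',r(atz(a,c(524,182),48)),r(atz(a,c(633,153),48)))
print('pivot',r(atz(a,c(625,330),40)),'knob',r(atz(a,c(660,277),83)))
print('can top',r(atz(a,c(497,302),130)),'wax',r(atz(a,c(717,248),25)))
print('ledge',[r(atz(a,c(*p),210)) for p in((233,112),(285,115),(280,316),(228,312))])
print('ledge side',[r(atz(b,d(*p),210)) for p in((92,222),(291,243),(298,213),(102,180))])
print('lower slope edge',[r(atz(b,d(*p),40)) for p in((85,380),(272,405))])
n=[(222,308),(253,311),(246,395),(208,392)]
print('rail side lo z~60',[r(atz(b,d(*p),65)) for p in n[2:]],'hi z~110',[r(atz(b,d(*p),112)) for p in n[:2]])
E
```

```text
jig BL,BR [426.0, -148.0, 15.0] [454.0, -271.0, 15.0]
fence top far corners [631.0, -100.0, 48.0] [661.0, -217.0, 48.0]
pivot [471.0, -203.0, 40.0] knob [520.0, -235.0, 83.0]
can top [490.0, -65.0, 130.0] wax [561.0, -306.0, 25.0]
ledge [[666.0, 189.0, 210.0], [662.0, 139.0, 210.0], [467.0, 143.0, 210.0], [472.0, 192.0, 210.0]]
ledge side [[662.0, 199.0, 210.0], [465.0, 202.0, 210.0], [463.0, 158.0, 210.0], [666.0, 135.0, 210.0]]
lower slope edge [[669.0, 257.0, 40.0], [473.0, 265.0, 40.0]]
rail side lo z~60 [[498.0, 276.0, 65.0], [537.0, 277.0, 65.0]] hi z~110 [[532.0, 204.0, 112.0], [500.0, 204.0, 112.0]]
```

>>> {"api": "carry_out", "payload": {"motion": [[[-0.0406, -0.0336, -0.013], [0, 0, 0], 0.6], [[-0.0406, -0.0336, -0.013], [0, 0, 0], 0.6], [[-0.0406, -0.0336, -0.013], [0, 0, 0], 0.6], [[-0.0406, -0.0336, -0.013], [0, 0, 0], 0.6], [[-0.0406, -0.0336, -0.013], [0, 0, 0], 0.6]]}}

```text
time_s: 1.72
ee_pos: [318.8, 413.8, 305.0]
orientation: [0.127, 0.992, 0.0, 0.0]
ft_force: [0.7, -0.5, 1.0]
finger_gap: 51.5
grip_force: 0.0
```

>>> {"api": "carry_out", "payload": {"motion": [[[-0.0406, -0.0336, -0.013], [0, 0, 0], 0.6], [[-0.0406, -0.0336, -0.013], [0, 0, 0], 0.6], [[-0.0274, -0.0526, 0], [0, 0, 0], 0.6], [[-0.0274, -0.0526, 0], [0, 0, 0], 0.6], [[-0.0274, -0.0526, 0], [0, 0, 0], 0.6]]}}

```text
time_s: 2.35
ee_pos: [419.6, 154.5, 330.7]
orientation: [0.127, 0.992, 0.0, 0.0]
ft_force: [1.2, -0.4, -0.7]
finger_gap: 51.4
grip_force: 0.0
```

>>> {"api": "carry_out", "payload": {"motion": [[[-0.0274, -0.0526, 0], [0, 0, 0], 0.6], [[-0.0274, -0.0526, 0], [0, 0, 0], 0.6], [[-0.0274, -0.0526, 0], [0, 0, 0], 0.6], [[-0.0274, -0.0526, 0], [0, 0, 0], 0.6], [[-0.0274, -0.0526, 0], [0, 0, 0.08], 0.6]]}}

```text
time_s: 2.98
ee_pos: [485.9, -134.4, 330.7]
orientation: [0.167, 0.986, 0.0, 0.001]
ft_force: [1.7, -0.8, -0.2]
finger_gap: 51.3
grip_force: 0.0
```

>>> {"api": "carry_out", "payload": {"motion": [[[-0.0274, -0.0526, 0], [0, 0, 0.08], 0.6], [[0, 0, 0], [0, 0, 0.15], 0.6], [[0, 0, 0], [0, 0, 0], 0.6]]}}

```text
time_s: 3.35
ee_pos: [494.1, -191.7, 330.1]
orientation: [0.279, 0.96, 0.0, -0.0]
ft_force: [-0.2, 0.9, 0.2]
finger_gap: 51.0
grip_force: 0.0
```

```bash
python3 - <<'E'
from h import *
st=robot.sense();w=robot.snapshot("wrist");pickle.dump((st,w),open('w1.pkl','wb'))
print(st["joint_positions"],st["ee_pos"]);print(np.round(w["T_tool_cam"],3).tolist(),w["camera_matrix"].tolist())
print(proj(w,[[548,-183,15],[470,-202,40],[520,-235,83],[490,-65,130],[426,-148,15],[454,-271,15]],toolT(st)@w["T_tool_cam"]).round())
save(cv2.resize(w["pixels"],(800,600),interpolation=cv2.INTER_CUBIC),'w1.png')
E
```

```text
[ 0.1173398   0.1742303   0.23138121  1.75674688 -0.04256666  1.21590083
  1.3664009 ] [ 494.11420505 -191.68720375  330.0940708 ]
[[0.001, -0.955, -0.296, 74.211], [1.0, 0.0, 0.001, -0.952], [-0.001, -0.296, 0.955, -135.246], [0.0, 0.0, 0.0, 1.0]] [[270.9701475162813, 0.0, 254.71953620997135], [0.0, 270.9701475162813, 192.39589736670584], [0.0, 0.0, 1.0]]
[[276. 179.]
 [241. 148.]
 [240. 193.]
 [343. 111.]
 [255. 104.]
 [202. 160.]]
```

View pics/w1.png

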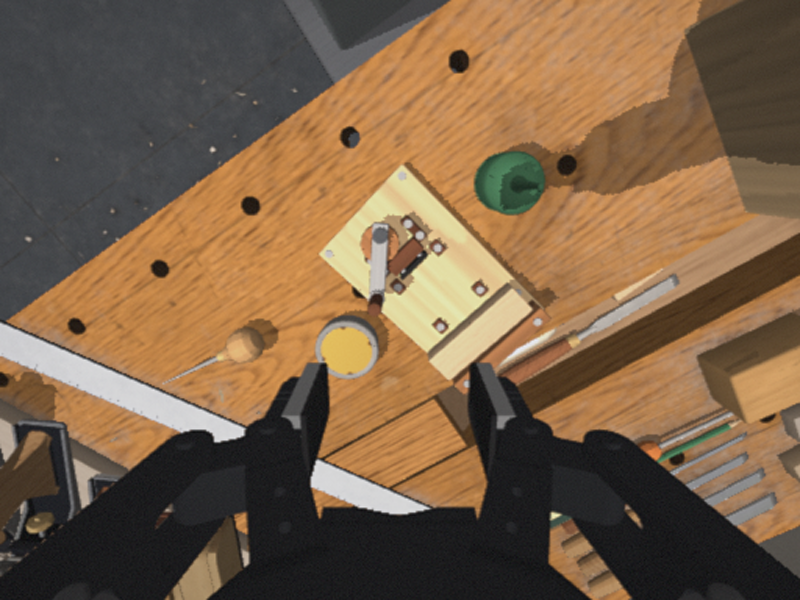

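The wrist view shows the jig bed corners at (404,164) and (320,253). The lever runs from the pivot (380,236) to the dark post (375,305), near closed. The wax tin is at (347,349) and the oil can at (510,182).

```bash
cat > fit.py <<'E'
from h import *
from scipy.optimize import least_squares
st,w=pickle.load(open('w1.pkl','rb'));a,b=pickle.load(open('s0.pkl','rb'))
T=toolT(st)@np.array(w["T_tool_cam"])
J=np.array([[-112.5,65,15],[-112.5,-65,15],[40,0,21],[-26,0,21]])
uv=np.array([[404,164],[320,253],[460,307.5],[418,267]])*.64
At=np.array([[-112.5,65,15],[-112.5,-65,15],[40,0,21]]);auv=np.array([[120+x/3.137,100+y/3.137] for x,y in((572,376),(687,348),(592,226))])
def wp(p,P):
    Q=np.array(P,float);c,s=np.cos(p[2]),np.sin(p[2])
    return np.c_[p[0]+c*Q[:,0]-s*Q[:,1],p[1]+s*Q[:,0]+c*Q[:,1],Q[:,2]]
f=lambda p:np.r_[(proj(w,wp(p,J),T)-uv).ravel(),(proj(a,wp(p,At))-auv).ravel()]
r=least_squares(f,[548,-183,.23]);p=r.x
if __name__=="__main__":
    print(p,r.fun.round(1))
    for m,s,TT in(('w',w,T),('a',a,None)):
      for q in("lever_knob","stile"):
        try:
            if m=='w': print(q,[(d["xy"],d["p"]) for d in robot.search_frame(q,s)])
        except Exception as e: print(e)
    for uvk in((240,194.5),):
        k=atz(w,uvk,80,T)[:2]-wp(p,[[-80,0,0]])[0,:2]; print('knob rel',k,np.linalg.norm(k),np.degrees(np.arctan2(k[1],k[0])-p[2])+135)
    for th in (1.1,1.3,1.5,1.57):
        an=th-3*np.pi/4; K=[-80+65*np.cos(an),65*np.sin(an),82]; print(th,(proj(w,wp(p,[K]),T)/.64).round())
    print('pivot',wp(p,[[-80,0,0]]))
    print('stile near corners',(proj(w,wp(p,[[54.5,60,40],[54.5,-60,40],[-80,0,50]]),T)/.64).round())
E
python3 fit.py
```

```text
[ 5.52419521e+02 -1.81486440e+02  2.30614490e-01] [-0.5 -1.1 -1.1  0.   0.1  0.4  0.   0.1 -1.1 -0.6 -0.3 -1.  -0.4 -1.1]
lever_knob [([239.0, 164.4], 0.66)]
stile [([307.7, 211.1], 0.69)]
knob rel [ 48.34532738 -36.54136734] 60.60150333989947 84.70328984651483
1.1 [[350. 302.]]
1.3 [[363. 307.]]
1.5 [[376. 309.]]
1.57 [[381. 309.]]
pivot [[ 474.53743109 -199.77250337    0.        ]]
stile near corners [[514. 284.]
 [432. 359.]
 [381. 236.]]
```

>>> {"api": "carry_out", "payload": {"motion": [[[-0.0525, -0.0237, 0.02], [0, 0, 0], 0.6], [[0, 0, 0.0625], [0, 0, 0.1], 0.6], [[0, 0, 0.0625], [0, 0, 0], 0.6], [[0, 0, 0.0625], [0, 0, 0], 0.6], [[0, 0, 0.0], [0, 0, 0], 0.6]], "newtons": 30}}

```text
time_s: 4.12
ee_pos: [522.0, -236.5, 118.1]
orientation: [0.325, 0.946, 0.0, -0.006]
ft_force: [-0.8, 0.7, 0.3]
finger_gap: 51.1
grip_force: 0.0
```

```bash
python3 - <<'E'
from h import *
st=robot.sense();w=robot.snapshot("wrist")
save(w["pixels"],'w2.png')
print(st["ee_pos"])
E
```

```text
[ 521.95242391 -236.48578042  118.10715477]
```

View pics/w2.png

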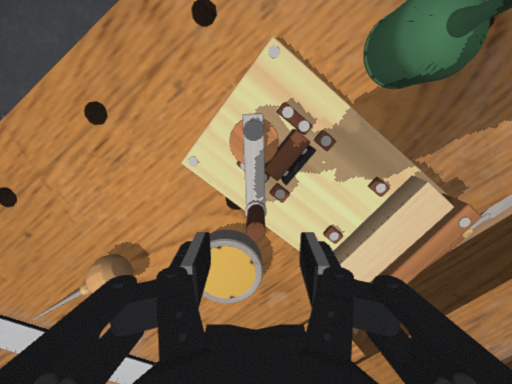

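The wrist view shows the post centred between the fingers (column 256). The commanded shift lags by 5 mm, so I correct that and descend.

>>> {"api": "carry_out", "payload": {"motion": [[[-0.005, 0, 0.03], [0, 0, 0], 0.6], [[0, 0, 0.03], [0, 0, 0], 0.6], [[0, 0, 0], [0, 0, 0], 0.1], [[0, 0, 0], [0, 0, 0], 0.1], [[0, 0, 0], [0, 0, 0], 0.1]], "newtons": 30}}

```text
time_s: 4.8
ee_pos: [532.1, -243.4, 65.9]
orientation: [0.326, 0.945, 0.0, 0.003]
ft_force: [-0.1, 0.5, 8.3]
finger_gap: 13.0
grip_force: 29.6
```

>>> {"api": "carry_out", "payload": {"motion": [[[0, 0, 0], [0, 0, 0], 0.1], [[0, 0, 0], [0, 0, 0], 0.1]]}}

```text
time_s: 5.05
ee_pos: [532.1, -243.4, 65.9]
orientation: [0.326, 0.945, 0.0, 0.003]
ft_force: [-0.7, -0.1, 8.6]
finger_gap: 12.7
grip_force: 29.6
```

```bash
python3 - <<'E'
from h import *
st=robot.sense();w=robot.snapshot("wrist")
pickle.dump((st,w),open('w3.pkl','wb'))
save(w["pixels"][150:384,100:420],'w3.png')
for k in("ee_pos","orientation","ft_force","ft_torque","finger_gap","grip_force","joint_vel"):print(k,st[k].round(3) if hasattr(st[k],'round') else st[k])
E
```

```text
ee_pos [ 532.054 -243.422   65.857]
orientation [0.326 0.945 0.    0.003]
ft_force [-0.706 -0.14   8.563]
ft_torque [0.076 0.247 0.068]
finger_gap 12.686075278112439
grip_force 29.64387148618698
joint_vel [-0.001 -0.001  0.    -0.002  0.001 -0.001 -0.   ]
```

View pics/w3.png

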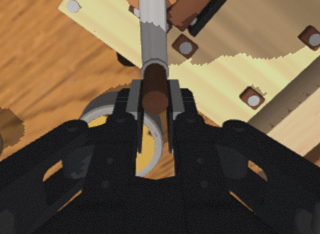

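The post sits at the pivot-side edge of the pads, so the grip is about 6–8 mm too far out. I'll open, shift toward the pivot and lower, then regrip.

>>> {"api": "carry_out", "payload": {"motion": [[[0, 0, 0], [0, 0, 0], 0.4], [[0.008, 0, 0.005], [0, 0, 0], 0.4], [[0, 0, 0], [0, 0, 0], 0.4]]}}

```text
time_s: 5.48
ee_pos: [522.2, -236.7, 57.2]
orientation: [0.326, 0.945, 0.0, -0.001]
ft_force: [0.2, 0.2, -0.2]
finger_gap: 34.0
grip_force: 0.0
```

>>> {"api": "carry_out", "payload": {"motion": [[[0, 0, 0], [0, 0, 0], 0.1], [[0, 0, 0], [0, 0, 0], 0.1], [[0, 0, 0], [0, 0, 0], 0.1]]}}

```text
time_s: 5.85
ee_pos: [523.4, -237.5, 57.7]
orientation: [0.326, 0.945, 0.0, -0.0]
ft_force: [0.6, 0.3, -0.1]
finger_gap: 13.1
grip_force: 29.8
```

>>> {"api": "carry_out", "payload": {"motion": [[[0.0008, -0.0101, 0], [0, 0, 0.163], 0.1], [[0.0008, -0.0101, 0], [0, 0, 0.163], 0.1], [[0.0008, -0.0101, 0], [0, 0, 0.163], 0.1], [[0.0008, -0.0101, 0], [0, 0, 0.163], 0.1], [[0, 0, 0], [0, 0, 0], 0.1]]}}

```text
time_s: 6.48
ee_pos: [489.8, -260.6, 57.8]
orientation: [0.612, 0.791, -0.001, 0.0]
ft_force: [-0.9, -2.6, -2.4]
finger_gap: 13.4
grip_force: 29.7
```

>>> {"api": "carry_out", "payload": {"motion": [[[0.0008, -0.0101, 0], [0, 0, 0.163], 0.1], [[0.0008, -0.0101, 0], [0, 0, 0.163], 0.1], [[0.0008, -0.0101, 0], [0, 0, 0.163], 0.1], [[0.0008, -0.0101, 0], [0, 0, 0.163], 0.1], [[0.0008, -0.0101, 0], [0, 0, 0.163], 0.1]]}}

```text
time_s: 7.1
ee_pos: [441.4, -254.3, 57.8]
orientation: [0.876, 0.483, -0.001, 0.002]
ft_force: [0.2, -7.2, -6.5]
finger_gap: 13.1
grip_force: 29.6
```

>>> {"api": "carry_out", "payload": {"motion": [[[0, -0.003, 0], [0, 0, 0.02], 0.1], [[0, 0, 0], [0, 0, 0], 0.1]]}}

```text
time_s: 7.35
ee_pos: [440.2, -253.6, 57.9]
orientation: [0.879, 0.476, -0.0, 0.003]
ft_force: [3.0, -8.7, -10.6]
finger_gap: 12.9
grip_force: 29.7
```

>>> {"api": "carry_out", "payload": {"motion": [[[0, 0, 0], [0, 0, 0], 0.6], [[0, 0, -0.03], [0, 0, 0], 0.6], [[0, 0, -0.06], [0, 0, 0], 0.6], [[0, 0, -0.06], [0, 0, -0.145], 0.6], [[0, 0, -0.06], [0, 0, -0.145], 0.6]]}}

```text
time_s: 7.98
ee_pos: [438.6, -250.0, 269.8]
orientation: [0.8, 0.6, -0.0, -0.0]
ft_force: [2.1, 0.4, -0.8]
finger_gap: 51.2
grip_force: 0.0
```

>>> {"api": "carry_out", "payload": {"motion": [[[0, 0, -0.06], [0, 0, -0.145], 0.6], [[0, 0, 0], [0, 0, -0.145], 0.6], [[0.055, 0.007, 0], [0, 0, 0], 0.6], [[0.055, 0.007, 0], [0, 0, 0], 0.6], [[0.055, 0.007, 0], [0, 0, 0], 0.6]]}}

```text
time_s: 8.6
ee_pos: [459.9, -83.7, 328.2]
orientation: [0.707, 0.708, 0.0, 0.0]
ft_force: [0.3, 0.6, 0.0]
finger_gap: 51.0
grip_force: 0.0
```

```bash
python3 - <<'E'
from h import *
st=robot.sense();w=robot.snapshot("wrist");a=robot.snapshot("top")
print(st["joint_positions"],st["ee_pos"],st["orientation"])
i=cv2.resize(a["pixels"][140:240,270:370],(400,400),interpolation=cv2.INTER_CUBIC)
save(np.hstack([i,cv2.resize(w["pixels"],(400,400))]),'w4.png')
E
```

```text
[-0.43071173  0.04970596  0.57850619  1.90458877 -0.02953055  1.19517956
  0.15970469] [459.86520661 -83.66399515 328.21206431] [7.06523373e-01 7.07689671e-01 2.23643002e-04 4.90289310e-05]
```

View pics/w4.png

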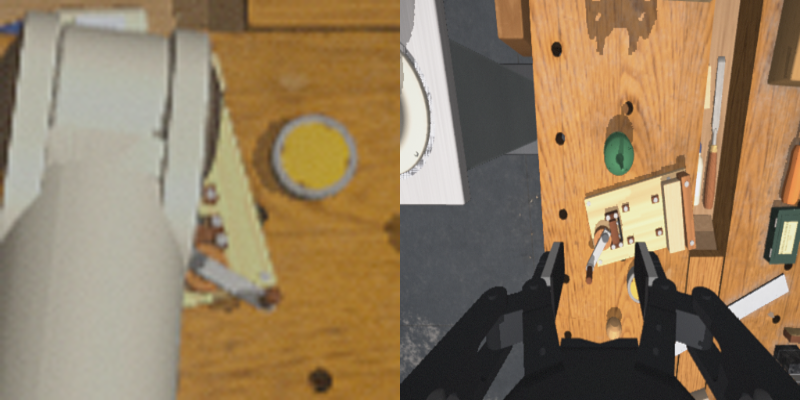

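Lever open: the top crop shows it pointing to -x/-y (knob at the bed's near-right corner).

>>> {"api": "carry_out", "payload": {"motion": [[[0.0535, 0.007, 0], [0, 0, 0], 0.6], [[0.0535, 0.007, 0], [0, 0, 0], 0.6], [[0.0535, 0.007, 0], [0, 0, 0], 0.6], [[0.0535, 0.007, 0], [0, 0, 0], 0.6], [[0.0535, 0.007, 0], [0, 0, 0], 0.6]]}}

```text
time_s: 9.32
ee_pos: [495.3, 183.3, 328.1]
orientation: [0.707, 0.708, -0.0, 0.0]
ft_force: [1.1, -0.1, 0.2]
finger_gap: 51.4
grip_force: 0.0
```

>>> {"api": "carry_out", "payload": {"motion": [[[0.0535, 0.007, 0], [0, 0, 0], 0.6], [[0.0535, 0.007, 0], [0, 0, 0], 0.6], [[0.0535, 0.007, 0], [0, 0, 0], 0.6], [[0, 0, 0.06], [0, -0.12, 0], 0.6], [[0, 0, 0], [0, -0.12, 0], 0.6]]}}

```text
time_s: 9.95
ee_pos: [513.9, 340.7, 263.2]
orientation: [0.701, 0.702, -0.091, 0.086]
ft_force: [0.3, -0.9, -0.1]
finger_gap: 51.2
grip_force: 0.0
```

>>> {"api": "carry_out", "payload": {"motion": [[[0, 0, 0], [0, -0.125, 0], 0.6], [[0, 0, 0], [0, -0.125, 0], 0.6], [[0, 0, 0], [0, -0.121, 0], 0.6], [[0, 0, 0], [0, 0, 0], 0.6], [[0, 0, 0], [0, 0, 0], 0.6]]}}

```text
time_s: 10.58
ee_pos: [517.0, 341.6, 268.0]
orientation: [0.675, 0.674, -0.212, 0.212]
ft_force: [-0.5, -0.2, 0.9]
finger_gap: 51.6
grip_force: 0.0
```

```bash
python3 - <<'E'
from h import *
st=robot.sense();w=robot.snapshot("wrist");pickle.dump((st,w),open('w5.pkl','wb'))
print(st["joint_positions"],st["ee_pos"],R.from_quat(st["orientation"]).as_matrix().round(3))
for q in("rail","beech_block"):print(q,[(np.round(d["xy"]).tolist(),round(d["p"],2)) for d in robot.search_frame(q,w)])
save(cv2.resize(w["pixels"],(800,600),interpolation=cv2.INTER_CUBIC),'w5.png')
E
```

```text
[-1.05666654  0.69785167  0.35366149  1.30917159  0.21520191  1.59141237
 -0.7756836 ] [516.98457292 341.5614669  268.03698228] [[ 0.001  1.    -0.001]
 [ 0.82  -0.001 -0.573]
 [-0.573 -0.    -0.82 ]]
rail [([248.0, 27.0], 0.81), ([174.0, 116.0], 0.73), ([258.0, 155.0], 0.69)]
beech_block [([336.0, 156.0], 0.84)]
```

View pics/w5.png

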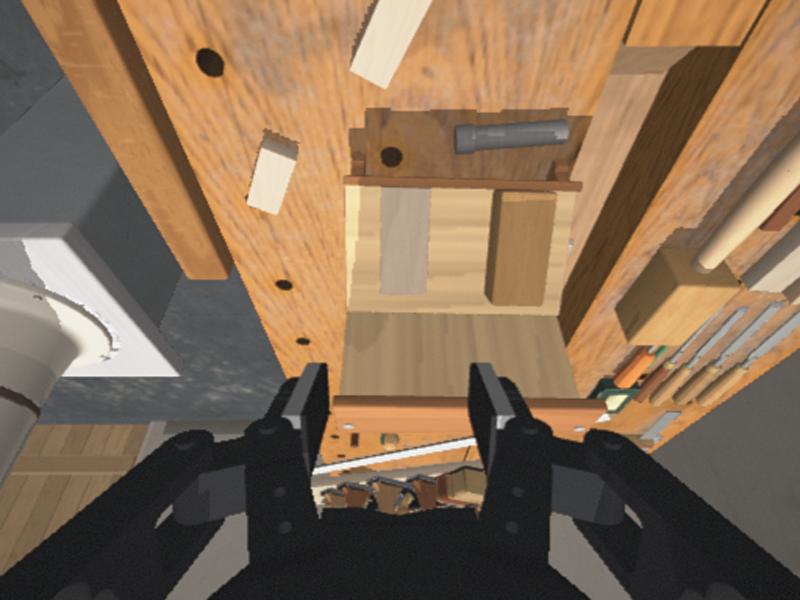

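Wrist view: the rail (grey-pale, thin) has corners (382,187), (431,187), (428,293), (380,293). The beech block is to its right (520,248), with a clear gap of about 60 px, or 50 mm. The rail's lower end is at the lip and the ledge is at row 400. The lookalike blanks lie on the bench at (272,172) and (390,40).

```bash
cat > fit2.py <<'E'
from h import *
from scipy.optimize import least_squares
st,w=pickle.load(open('w5.pkl','rb'));a,b=pickle.load(open('s0.pkl','rb'))
T=toolT(st)@np.array(w["T_tool_cam"])
def wp(p,P):
    Q=np.array(P,float);c,s=np.cos(p[2]),np.sin(p[2])
    return np.c_[p[0]+c*Q[:,0]-s*Q[:,1],p[1]+s*Q[:,0]+c*Q[:,1],Q[:,2]]
C=np.cos(np.radians(35));S=np.sin(np.radians(35))
def sl(s,y,h): return [-55+s*C-h*S, y, 35+s*S+h*C]   # slope coords -> rack
L=[[6,100,210],[58,100,210],[58,-100,210],[6,-100,210]]
lt=np.array([[120+x/3.137,100+y/3.137] for x,y in((233,112),(285,115),(280,316),(228,312))])
# side: ledge corners, front right/left
Ls=[[6,100,210],[6,-100,210],[58,-100,210],[58,100,210]]
ls=np.array([[180+x/3.156,120+y/3.158] for x,y in((92,222),(291,243),(298,213),(102,180))])
rc=np.array([[382,187],[431,187],[428,293],[380,293]])*.64
def f(q):
    p=q[:3];s,y,t=q[3:]
    c,si=np.cos(t),np.sin(t)
    R4=[sl(s+u*c-v*si, y+u*si+v*c,22) for u,v in((-45,-20),(-45,20),(45,20),(45,-20))]
    return np.r_[(proj(a,wp(p,L))-lt).ravel(),(proj(b,wp(p,Ls))-ls).ravel(),(proj(w,wp(p,R4),T)-rc).ravel()*1.]
r=least_squares(f,[566,197,-np.pi/2,55,-50,0],loss='soft_l1')
q=r.x;print(q.round(3));print(f(q).round(1))
print('centre underside',wp(q[:3],[sl(q[3],q[4],0)]).round(1),'top',wp(q[:3],[sl(q[3],q[4],22)]).round(1))
print('slope edge pts in w5',(proj(w,wp(q[:3],[sl(115,100,0),sl(115,-100,0),sl(0,100,10),sl(0,-100,10),[6,100,200],[6,-100,200],[6,100,210],[6,-100,210]]),T)/.64).round())
E
python3 fit2.py
```

```text
[ 5.66343e+02  1.98668e+02 -1.59800e+00  4.59770e+01 -4.33850e+01
  6.00000e-03]
[-0.3  0.   0.3 -0.8 -0.2  0.8 -1.3  1.8 -0.6 -2.  -0.1 -1.6 -0.3 -3.2
  0.1  0.6 -0.3 -0.7  0.1 -0.2 -0.5  0.6  0.7  0.3]
centre underside [[523.4 217.2  61.4]] top [[523.8 229.8  79.4]]
slope edge pts in w5 [[555. 314.]
 [342. 311.]
 [577. 188.]
 [338. 183.]
 [600. 396.]
 [327. 393.]
 [604. 409.]
 [326. 406.]]
```

>>> {"api": "carry_out", "payload": {"motion": [[[0.0164, 0.0066, 0.05], [0, 0, 0.02], 0.7], [[0, 0, 0.06], [0, 0, 0], 0.7], [[0, 0, 0.06], [0, 0, 0], 0.7], [[0, 0, 0], [0, 0, 0], 0.7], [[0, 0, 0], [0, 0, 0], 0.7]], "newtons": 40}}

```text
time_s: 11.35
ee_pos: [523.9, 258.6, 120.4]
orientation: [0.682, 0.667, -0.21, 0.214]
ft_force: [0.7, 0.5, -0.3]
finger_gap: 59.6
grip_force: 0.0
```

```bash
python3 - <<'E'
from h import *
st=robot.sense();w=robot.snapshot("wrist");pickle.dump((st,w),open('w6.pkl','wb'))
print(st["ee_pos"],R.from_quat(st["orientation"]).as_matrix().round(3))
M=toolT(st);P=np.array([523.6,224.1,71.2]);print('to go tool',(M[:3,:3].T@(P-M[:3,3])).round(1))
save(cv2.resize(w["pixels"],(800,600),interpolation=cv2.INTER_CUBIC),'w6.png')
E
```

```text
[523.88549169 258.60029123 120.43589135] [[ 0.022  1.     0.   ]
 [ 0.82  -0.018 -0.572]
 [-0.572  0.013 -0.82 ]]
to go tool [-0.1 -0.3 60.1]
```

View pics/w6.png

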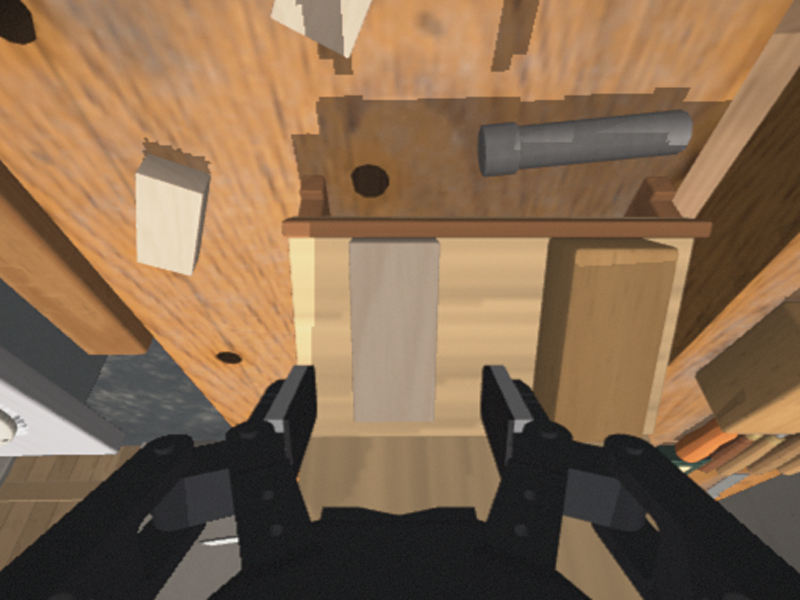

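The rail is centred between the fingers (px 394 against a finger midpoint of 398), with the block well clear of the right finger. Quick PnP cross-check before descending.

```bash
python3 - <<'E'
from h import *
st,w=pickle.load(open('w6.pkl','rb'));M=toolT(st);T=M@np.array(w["T_tool_cam"])
o=np.array([[45,-20,0],[45,20,0],[-45,20,0],[-45,-20,0]],float)
i=np.array([[350,238],[439,238],[435,420],[353,420]])*.64
ok,rv,tv=cv2.solvePnP(o,i,np.array(w["camera_matrix"]),None)
c=T@np.r_[tv.ravel(),1];Rr=T[:3,:3]@cv2.Rodrigues(rv)[0]
print('top centre',c[:3].round(1),Rr.round(2))
print('tool coords of top centre',(np.linalg.inv(M)@c)[:3].round(1),'fit2 gives',(np.linalg.inv(M)@[523.8,229.8,79.4,1])[:3].round(1))
E
```

```text
top centre [522.9 228.6  77.4] [[ 0.03  1.   -0.01]
 [ 0.78 -0.03 -0.63]
 [-0.63  0.01 -0.78]]
tool coords of top centre [-0.  -1.  52.4] fit2 gives [-0.2 -0.1 50.1]
```

>>> {"api": "carry_out", "payload": {"motion": [[[0, -0.0005, 0.03], [0, 0, 0], 0.7], [[0, 0, 0.02], [0, 0, 0], 0.7], [[0, 0, 0.01], [0, 0, 0], 0.7], [[0, 0, 0], [0, 0, 0], 0.7]]}}

```text
time_s: 11.9
ee_pos: [522.9, 224.6, 70.6]
orientation: [0.681, 0.667, -0.21, 0.215]
ft_force: [0.7, 0.9, 0.3]
finger_gap: 59.7
grip_force: 0.0
```

>>> {"api": "carry_out", "payload": {"motion": [[[0, 0, 0], [0, 0, 0], 0.3], [[0, 0, 0], [0, 0, 0], 0.3], [[0, 0, 0], [0, 0, 0], 0.3], [[0, 0, 0], [0, 0, 0], 0.3]]}}

```text
time_s: 12.4
ee_pos: [523.2, 225.4, 71.0]
orientation: [0.681, 0.668, -0.209, 0.215]
ft_force: [-0.6, 3.1, 6.3]
finger_gap: 39.4
grip_force: 41.9
```

>>> {"api": "carry_out", "payload": {"motion": [[[0, 0, -0.02], [0, 0, 0], 0.3], [[0, 0, -0.05], [0, 0, 0], 0.3], [[0, 0, -0.06], [0, 0, 0], 0.3], [[0, 0, -0.06], [0, 0, 0], 0.3], [[0, 0, -0.05], [0, 0.1, 0], 0.3]]}}

```text
time_s: 13.02
ee_pos: [521.0, 365.4, 266.4]
orientation: [0.689, 0.679, -0.176, 0.18]
ft_force: [0.9, 1.4, -1.1]
finger_gap: 39.5
grip_force: 41.0
```

>>> {"api": "carry_out", "payload": {"motion": [[[0, 0, -0.05], [0, 0.13, 0], 0.3], [[0, 0, 0], [0, 0.13, 0], 0.3], [[0, 0, 0], [0, 0.13, 0], 0.3], [[0, 0, 0], [0, 0.121, 0], 0.3], [[0, 0, 0], [0, 0, 0], 0.3]]}}

```text
time_s: 13.65
ee_pos: [523.8, 382.5, 311.3]
orientation: [0.715, 0.699, 0.004, 0.005]
ft_force: [0.2, 0.3, 0.0]
finger_gap: 39.2
grip_force: 41.0
```

```bash
python3 - <<'E'
from h import *
st=robot.sense()
print(st["joint_positions"].round(2),st["ee_pos"].round(1),R.from_quat(st["orientation"]).as_matrix().round(3),st["grip_force"],st["finger_gap"])
E
```

```text
[-0.87  0.41  0.26  1.5  -0.1   1.24 -0.62] [523.8 382.5 311.3] [[ 0.023  1.     0.013]
 [ 1.    -0.023 -0.001]
 [-0.     0.013 -1.   ]] 41.03069722652435 39.17673443836044
```

>>> {"api": "carry_out", "payload": {"motion": [[[-0.0562, 0.0048, 0], [0.013, 0, 0], 0.3], [[-0.0562, 0.0048, 0], [0, 0, 0], 0.3], [[-0.0562, 0.0048, 0], [0, 0, 0], 0.3], [[-0.0562, 0.0048, 0], [0, 0, 0], 0.3], [[-0.0562, 0.0048, 0], [0, 0, 0], 0.3]]}}

```text
time_s: 14.28
ee_pos: [541.6, 104.2, 309.9]
orientation: [0.712, 0.702, -0.002, -0.0]
ft_force: [0.7, -1.2, -0.2]
finger_gap: 38.7
grip_force: 41.0
```

>>> {"api": "carry_out", "payload": {"motion": [[[-0.0562, 0.0048, 0], [0, 0, 0], 0.3], [[-0.0562, 0.0048, 0], [0, 0, 0], 0.3], [[-0.0562, 0.0048, 0], [0, 0, 0], 0.3], [[-0.0562, 0.0048, 0], [0, 0, 0], 0.3], [[-0.0562, 0.0048, 0], [0, 0, 0], 0.3]]}}

```text
time_s: 14.9
ee_pos: [561.5, -176.9, 309.8]
orientation: [0.712, 0.702, -0.002, -0.001]
ft_force: [0.2, -0.5, -0.7]
finger_gap: 39.0
grip_force: 41.0
```

>>> {"api": "carry_out", "payload": {"motion": [[[0, 0, 0], [0, 0, 0.165], 0.3], [[0, 0, 0], [0, 0, 0.165], 0.3], [[0, 0, 0], [0, 0, 0.165], 0.3], [[0, 0, 0], [0, 0, 0.165], 0.3], [[0, 0, 0], [0, 0, 0.165], 0.3]]}}

```text
time_s: 15.52
ee_pos: [561.4, -175.2, 309.6]
orientation: [0.935, 0.355, -0.002, -0.0]
ft_force: [0.1, -0.4, -0.6]
finger_gap: 39.3
grip_force: 41.1
```

>>> {"api": "carry_out", "payload": {"motion": [[[0, 0, 0.05], [0, 0, 0.165], 0.3], [[0, 0, 0.05], [0, 0, 0.165], 0.3], [[0, 0, 0.05], [0, 0, 0.165], 0.3], [[0, 0, 0], [0, 0, 0], 0.3], [[0, 0, 0], [0, 0, 0], 0.3]]}}

```text
time_s: 16.15
ee_pos: [561.9, -176.6, 161.4]
orientation: [0.993, 0.119, -0.001, 0.001]
ft_force: [0.2, -0.5, -0.4]
finger_gap: 38.9
grip_force: 41.0
```

```bash
cat > goal.py <<'E'
from h import *
from fit import wp,p
def togo(st,P,yaw):
    M=toolT(st);ang=np.arctan2(M[1,1],M[0,1])
    print('ee',M[:3,3].round(1),'togo tool',(M[:3,:3].T@(np.array(P)-M[:3,3])).round(1),'tool z turn',round(-((yaw-ang+np.pi)%(2*np.pi)-np.pi),3),'tilt',M[2,:2].round(3))
E
python3 - <<'E'
from goal import *
st=robot.sense();w=robot.snapshot("wrist");pickle.dump((st,w),open('w7.pkl','wb'))
print(st["joint_positions"].round(2),st["finger_gap"])
g=wp(p,[[6.5,0,27]])[0];togo(st,g,p[2]-np.pi/2)
T=toolT(st)@np.array(w["T_tool_cam"])
im=w["pixels"].copy()
for P in ([-112.5,65,15],[-112.5,-65,15],[-34,24,21],[-34,-24,21],[-18,24,21],[-18,-24,21],[48,24,21],[32,24,21],[48,-24,21],[32,-24,21],[54.5,60,40],[54.5,-60,40],[90,63,48],[-43,19,35],[-43,-19,35]):
    u=proj(w,wp(p,[P]),T)[0]
    cv2.circle(im,tuple(int(x) for x in u.round()),1,(255,0,0),-1)
save(cv2.resize(im,(800,600),interpolation=cv2.INTER_NEAREST),'w7.png')
E
```

```text
[-0.27  0.54  0.71  1.81 -0.42  0.95 -0.72] 38.93549762495426
ee [ 561.9 -176.6  161.4] togo tool [ -3.7   2.4 134.4] tool z turn 0.008 tilt [-0.001  0.001]
```

View pics/w7.png

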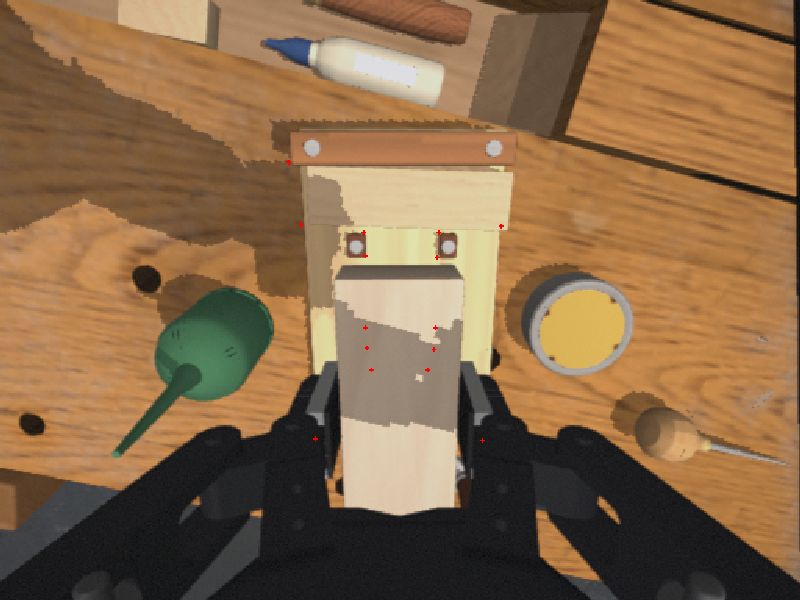

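Overlay check: the predicted cleat inner faces (364 and 438) match the seen ones (366 and 439) within about 1 mm. Rail held square; its far top edge at row 279, lower edge at about 267. Now the rail's lengthwise offset in the hand.

```bash
python3 - <<'E'
from goal import *
st,w=pickle.load(open('w7.pkl','rb'));T=np.array(w["T_tool_cam"])
print((proj(w,[[45,-20,-10],[45,20,-10],[45,-20,12],[45,20,12],[40,20,-10],[50,20,-10],[45,20,-5]],T)/.64).round(1))
E
```

```text
[[327.3 275.7]
 [458.9 275.8]
 [337.3 260.8]
 [450.4 260.9]
 [458.2 291.6]
 [459.6 259.6]
 [456.7 272. ]]
```

```bash
python3 - <<'E'
from goal import *
st,w=pickle.load(open('w7.pkl','rb'));T=np.array(w["T_tool_cam"])
g=cv2.GaussianBlur(w["pixels"].astype(float).sum(2)/3,(1,3),0)
for r in (172,182,190,200,225,250,280,300):
    d=np.diff(g[r]);print(r,'L',[(c,round(d[c])) for c in range(205,232) if abs(d[c])>15],'R',[(c,round(d[c])) for c in range(275,303) if abs(d[c])>15])
for c in (235,255,275):
    d=np.diff(g[:,c]);print('col',c,[(r,round(d[r])) for r in range(130,200) if abs(d[r])>9])
for r in (154,158,162):
    d=np.diff(g[r]);print('cleat row',r,[(c,round(d[c])) for c in range(190,320) if abs(d[c])>25])
E
```

```text
172 L [(212, 34), (215, -23), (216, -47), (217, -24)] R [(291, 44), (292, 48), (293, 15)]
182 L [(212, 17), (213, 40)] R [(295, -17)]
190 L [(211, 32), (213, 22), (214, 23)] R [(295, -23)]
200 L [(213, -30), (225, 48)] R []
225 L [(214, -49), (215, -16)] R [(294, 51)]
250 L [(210, -30), (211, -15), (215, 36), (216, 68)] R [(292, -52), (293, -48), (298, 29), (299, 22)]
280 L [(210, -15), (216, 40), (217, 101), (218, 30)] R [(291, -80), (292, -73), (293, -20)]
300 L [(207, 38), (208, -22), (212, 30), (213, 49), (218, 53), (219, 18)] R [(290, -49), (291, -18), (293, 23), (295, -53), (296, -58), (297, -18), (300, 40), (301, -29), (302, -29)]
col 235 [(167, -28), (168, -57), (169, -33), (176, 9), (177, 31), (178, 42), (179, 19)]
col 255 [(167, -28), (168, -53), (169, -30), (176, 15), (177, 38), (178, 40), (179, 16)]
col 275 [(167, -28), (168, -57), (169, -32), (176, 17), (177, 37), (178, 37), (179, 14)]
cleat row 154 [(194, 38), (216, 50), (220, -45), (221, -46), (223, 38), (224, 35), (229, -29), (230, -30), (233, 88), (277, -31), (279, -49), (280, -27), (282, 33), (283, 41), (289, -40), (291, 56), (292, 50), (318, -44)]
cleat row 158 [(217, 48), (219, -30), (220, -28), (221, -37), (222, 32), (223, 51), (230, -27), (231, -53), (233, 96), (278, -26), (279, -61), (281, 54), (282, 50), (289, -28), (290, -41), (291, 67), (318, -46)]
cleat row 162 [(195, 26), (214, 39), (221, -40), (233, 91), (279, -64), (280, -27), (291, 78), (317, -48), (318, -33)]
```

>>> {"api": "carry_out", "payload": {"motion": [[[-0.0035, 0.0022, 0.04], [0, 0, 0.008], 0.3], [[0, 0, 0.045], [0, 0, 0], 0.3], [[0, 0, 0.03], [0, 0, 0], 0.3], [[0, 0, 0], [0, 0, 0], 0.3], [[0, 0, 0], [0, 0, 0], 0.3]]}}

```text
time_s: 16.82
ee_pos: [559.5, -180.4, 47.6]
orientation: [0.994, 0.113, 0.001, 0.0]
ft_force: [-0.1, -0.5, -0.5]
finger_gap: 38.9
grip_force: 41.0
```

```bash
python3 - <<'E'
from goal import *
st=robot.sense();w=robot.snapshot("wrist");pickle.dump((st,w),open('w8.pkl','wb'))
togo(st,wp(p,[[6.5,0,27]])[0],p[2]-np.pi/2)
T=np.array(w["T_tool_cam"]);print(T[:3,3])
g=w["pixels"].astype(float).sum(2)/3
# predicted cleat px
TT=toolT(st)@T
print('pred cleats',proj(w,wp(p,[[48,24,21],[48,-24,21],[32,24,21],[32,-24,21],[54.5,0,40]]),TT).round(1).tolist())
for r in range(120,172,5):
    d=np.diff(g[r]);print(r,[(c,round(d[c])) for c in range(200,312) if abs(d[c])>30])
for c in (240,256,270):
    d=np.diff(g[:,c]);print('col',c,[(r,round(d[r])) for r in range(90,200) if abs(d[r])>9])
E
```

```text
ee [ 559.5 -180.4   47.6] togo tool [-0.7 -0.6 20.6] tool z turn -0.004 tilt [0.002 0.001]
[  75.77013539    1.60340335 -135.24296214]
pred cleats [[211.6, 168.9], [290.4, 168.6], [212.9, 194.0], [289.5, 193.7], [250.5, 164.3]]
120 []
125 []
130 []
135 []
140 []
145 []
150 []
155 []
160 []
165 [(258, 37), (276, 51)]
170 [(292, -33), (308, 32), (309, 76)]
col 240 [(93, -10), (94, -29), (95, -15), (97, 36), (98, 33), (99, 21), (100, 32), (163, -50), (164, -11), (166, 14), (168, -45), (177, 27), (178, 63)]
col 256 [(93, -12), (94, -28), (95, -13), (96, 12), (97, 52), (98, 17), (100, 43), (164, -59), (165, -13), (166, 24), (168, -51), (177, 38), (178, 54)]
col 270 [(93, -15), (94, -32), (96, 17), (97, 57), (100, 55), (164, -53), (166, 43), (167, 18), (168, -94), (169, -20), (177, 45), (178, 52)]
```

```bash
python3 - <<'E'
from goal import *
st,w=pickle.load(open('w8.pkl','rb'))
save(cv2.resize(w["pixels"][130:260,180:330],(692,600),interpolation=cv2.INTER_CUBIC),'w8.png')
E
```

```text
(no output)
```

View pics/w8.png

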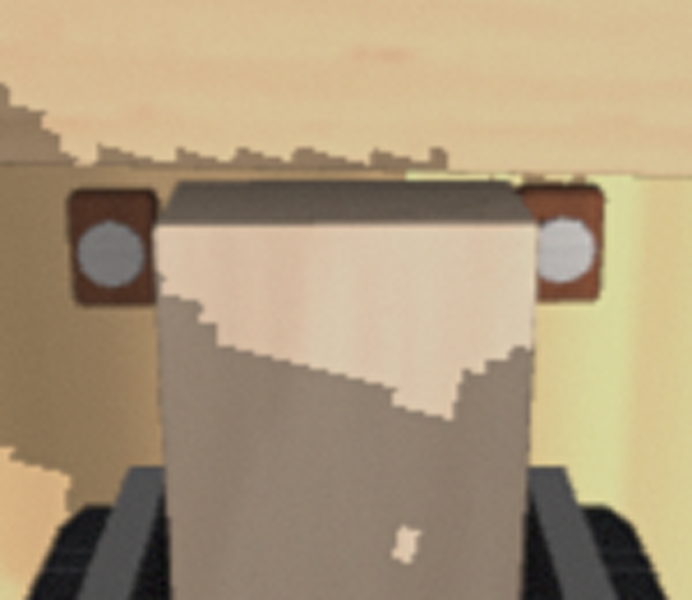

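The view shows the cleats at crop columns 69 and 602 (middle about 337) and the rail middle at 346, so the rail is about 1 mm off in +y tool. There is a clear gap to the stile. I correct and lower.

>>> {"api": "carry_out", "payload": {"motion": [[[0, -0.001, 0.006], [0, 0, 0], 0.3], [[0, 0, 0.005], [0, 0, 0], 0.3], [[0, 0, 0.004], [0, 0, 0], 0.3], [[0, 0, 0], [0, 0, 0], 0.3]]}}

```text
time_s: 17.38
ee_pos: [556.8, -178.6, 29.6]
orientation: [0.994, 0.112, -0.001, -0.0]
ft_force: [-0.4, -0.9, -1.8]
finger_gap: 38.9
grip_force: 41.0
```

>>> {"api": "carry_out", "payload": {"motion": [[[0, 0, 0.002], [0, 0, 0], 0.3], [[0, 0, 0.002], [0, 0, 0], 0.3], [[0, 0, 0], [0, 0, 0], 0.3]]}}

```text
time_s: 17.75
ee_pos: [557.3, -178.8, 26.7]
orientation: [0.994, 0.112, -0.001, -0.0]
ft_force: [-1.8, 1.1, 5.7]
finger_gap: 39.2
grip_force: 41.8
```

>>> {"api": "carry_out", "payload": {"motion": [[[0, 0, 0], [0, 0, 0], 0.6], [[0, 0, 0], [0, 0, 0], 0.6], [[0, 0, -0.03], [0, 0, 0], 0.6], [[0, 0, -0.06], [0, 0, 0], 0.6], [[0, 0, -0.06], [0, 0, 0], 0.6]]}}

```text
time_s: 18.38
ee_pos: [557.0, -178.6, 177.2]
orientation: [0.994, 0.112, -0.001, -0.0]
ft_force: [1.0, 1.4, 0.9]
finger_gap: 51.3
grip_force: 0.0
```

>>> {"api": "carry_out", "payload": {"motion": [[[0, 0, -0.06], [0, 0, 0], 0.6], [[-0.05, 0, 0], [0, 0, 0], 0.6], [[-0.05, 0, 0], [0, 0, 0], 0.6], [[0, 0, 0], [0, 0, 0], 0.6], [[0, 0, 0], [0, 0, 0], 0.6]]}}

```text
time_s: 19.0
ee_pos: [460.9, -200.7, 236.6]
orientation: [0.994, 0.113, -0.0, -0.0]
ft_force: [-0.2, 0.7, 0.5]
finger_gap: 51.3
grip_force: 0.0
```

```bash
python3 - <<'E'
from goal import *
st=robot.sense();w=robot.snapshot("wrist");pickle.dump((st,w),open('w9.pkl','wb'))
print(st["joint_positions"].round(2))
T=toolT(st)@np.array(w["T_tool_cam"])
c,s=np.cos(p[2]),np.sin(p[2])
for q in("rail","stile","lever_knob","cam_lever"):
    for d in robot.regions_of(q,w)[:2]:
        z={"rail":37,"stile":40}.get(q,70)
        m=cv2.minAreaRect(np.argwhere(d["region"])[:,::-1].astype(np.float32))
        P=np.array([atz(w,u,z,T)[:2] for u in cv2.boxPoints(m)])-p[:2]
        print(q,round(d["p"],2),np.round(d["xy"]),'jig box',(P@np.array([[c,-s],[s,c]])).round(1).tolist())
g=wp(p,[[-80+65*np.cos(-3*np.pi/4),65*np.sin(-3*np.pi/4),58]])[0];print('knob open',g);togo(st,g,p[2]-np.pi/4)
E
```

```text
[-0.36  0.28  0.84  1.95 -0.24  1.02 -0.75]
rail 0.75 [258.  86.] jig box [[50.7, 21.2], [50.6, -19.8], [-41.2, -21.2], [-41.0, 23.4]]
stile 0.82 [260.  23.] jig box [[50.5, 58.2], [88.8, 54.8], [85.6, -64.6], [47.1, -66.0]]
lever_knob 0.79 [268. 178.] jig box [[-73.4, 17.8], [-54.6, -11.7], [-131.4, -61.8], [-153.1, -31.1]]
cam_lever 0.89 [269. 176.] jig box [[-78.5, 17.6], [-55.0, -6.1], [-118.1, -69.6], [-144.6, -46.0]]
knob open [ 440.298068   -255.02344015   58.        ]
ee [ 460.9 -200.7  236.6] togo tool [-32.2  48.4 178.5] tool z turn -0.79 tilt [ 0.    -0.001]
```

>>> {"api": "carry_out", "payload": {"motion": [[[-0.016, 0.024, 0], [0, 0, 0], 0.6], [[-0.016, 0.024, 0], [0, 0, 0], 0.6], [[0, 0, 0.03], [0, 0, -0.158], 0.6], [[0, 0, 0.03], [0, 0, -0.158], 0.6], [[0, 0, 0.03], [0, 0, -0.158], 0.6]]}}

```text
time_s: 19.88
ee_pos: [440.0, -255.0, 145.1]
orientation: [0.938, 0.345, -0.001, -0.0]
ft_force: [0.6, 1.2, 0.5]
finger_gap: 51.4
grip_force: 0.0
```

>>> {"api": "carry_out", "payload": {"motion": [[[0, 0, 0.01], [0, 0, -0.158], 0.6], [[0, 0, 0], [0, 0, -0.158], 0.6], [[0, 0, 0], [0, 0, 0], 0.6], [[0, 0, 0], [0, 0, 0], 0.6]]}}

```text
time_s: 20.38
ee_pos: [439.8, -255.1, 136.3]
orientation: [0.875, 0.485, -0.001, -0.0]
ft_force: [-0.3, 0.2, -0.6]
finger_gap: 51.1
grip_force: 0.0
```

```bash
python3 - <<'E'
from goal import *
st=robot.sense();togo(st,[440.5,-254.3,58],p[2]-np.pi/4)
E
```

```text
ee [ 439.8 -255.1  136.3] togo tool [ 1.1  0.3 78.3] tool z turn -0.003 tilt [-0.001 -0.001]
```

>>> {"api": "carry_out", "payload": {"motion": [[[0.001, 0, 0.04], [0, 0, 0], 0.6], [[0, 0, 0.03], [0, 0, 0], 0.6], [[0, 0, 0.008], [0, 0, 0], 0.6], [[0, 0, 0], [0, 0, 0], 0.6]]}}

```text
time_s: 20.88
ee_pos: [439.9, -254.3, 58.4]
orientation: [0.874, 0.486, -0.001, -0.0]
ft_force: [0.5, 0.1, -0.3]
finger_gap: 51.4
grip_force: 0.0
```

>>> {"api": "carry_out", "payload": {"motion": [[[0, 0, 0], [0, 0, 0], 0.1], [[0, 0, 0], [0, 0, 0], 0.1], [[0, 0, 0], [0, 0, 0], 0.1], [[0, 0, 0], [0, 0, 0], 0.1]], "newtons": 40}}

```text
time_s: 21.38
ee_pos: [440.6, -254.4, 59.3]
orientation: [0.874, 0.486, 0.0, 0.0]
ft_force: [-1.3, 0.5, 6.2]
finger_gap: 12.7
grip_force: 38.9
```

>>> {"api": "carry_out", "payload": {"motion": [[[0.0008, 0.0104, 0], [0, 0, -0.163], 0.1], [[0.0009, 0.0104, 0], [0, 0, -0.163], 0.1], [[0.0008, 0.0104, 0], [0, 0, -0.163], 0.1], [[0.0009, 0.0104, 0], [0, 0, -0.163], 0.1], [[0.0008, 0.0104, 0], [0, 0, -0.163], 0.1]]}}

```text
time_s: 22.0
ee_pos: [490.1, -261.1, 59.3]
orientation: [0.608, 0.794, -0.0, -0.001]
ft_force: [-3.3, 4.1, 9.6]
finger_gap: 12.9
grip_force: 39.2
```

>>> {"api": "carry_out", "payload": {"motion": [[[0.0009, 0.0104, 0], [0, 0, -0.163], 0.1], [[0.0008, 0.0104, 0], [0, 0, -0.163], 0.1], [[0.0009, 0.0104, 0], [0, 0, -0.163], 0.1], [[0.0008, 0.0104, 0], [0, 0, -0.163], 0.1], [[0, 0, 0], [0, 0, 0], 0.1]]}}

```text
time_s: 22.62
ee_pos: [523.8, -237.9, 59.2]
orientation: [0.322, 0.947, 0.0, -0.002]
ft_force: [-3.9, 4.3, 10.0]
finger_gap: 13.0
grip_force: 39.4
```

>>> {"api": "carry_out", "payload": {"motion": [[[0, 0.004, 0], [0, 0, -0.06], 0.1], [[0, 0.004, 0], [0, 0, -0.06], 0.1], [[0, 0.003, 0], [0, 0, -0.03], 0.1], [[0, 0, 0], [0, 0, 0], 0.1]]}}

```text
time_s: 23.12
ee_pos: [526.8, -233.0, 59.1]
orientation: [0.253, 0.967, -0.002, -0.003]
ft_force: [-10.9, -3.0, 13.4]
finger_gap: 12.8
grip_force: 39.9
```

>>> {"api": "carry_out", "payload": {"motion": [[[0, 0.004, 0], [0, 0, 0], 0.1], [[0, 0, 0], [0, 0, 0], 0.1]]}}

```text
time_s: 23.38
ee_pos: [526.9, -232.8, 59.1]
orientation: [0.255, 0.967, -0.003, -0.004]
ft_force: [-15.1, -9.1, 13.8]
finger_gap: 12.8
grip_force: 40.3
```

At the closed stop: another 4 mm of command moved it only 0.2 mm. I ease off, release and retreat.

>>> {"api": "carry_out", "payload": {"motion": [[[0, -0.005, 0], [0, 0, 0], 0.1], [[0, 0, 0], [0, 0, 0], 0.5], [[0, 0, 0], [0, 0, 0], 0.5], [[0, 0, -0.03], [0, 0, 0], 0.5], [[0, 0, -0.06], [0, 0, 0], 0.5]]}}

```text
time_s: 24.0
ee_pos: [528.6, -229.3, 146.5]
orientation: [0.251, 0.968, 0.0, -0.004]
ft_force: [0.8, -0.6, 0.1]
finger_gap: 42.7
grip_force: 0.0
```

>>> {"api": "carry_out", "payload": {"motion": [[[0, 0, -0.06], [0, 0, 0], 0.5], [[0.04, 0, -0.04], [0, 0, 0], 0.5], [[0.04, 0, 0], [0, 0, 0], 0.5], [[0, 0, 0], [0, 0, 0], 0.5], [[0, 0, 0], [0, 0, 0], 0.5]]}}

```text
time_s: 24.62
ee_pos: [461.4, -191.8, 248.5]
orientation: [0.251, 0.968, -0.0, -0.0]
ft_force: [0.2, 0.1, -0.4]
finger_gap: 42.8
grip_force: 0.0
```

```bash
python3 - <<'E'
from goal import *
st=robot.sense();w=robot.snapshot("wrist");pickle.dump((st,w),open('w10.pkl','wb'));print(st["ee_pos"])
T=toolT(st)@np.array(w["T_tool_cam"]);c,s=np.cos(p[2]),np.sin(p[2])
for q in("rail","stile","cam_lever","oil_can","wax_tin"):
    for d in robot.regions_of(q,w)[:1]:
        z={"rail":37,"stile":40,"cam_lever":43,"wax_tin":25}.get(q,70)
        m=cv2.minAreaRect(np.argwhere(d["region"])[:,::-1].astype(np.float32))
        P=np.array([atz(w,u,z,T)[:2] for u in cv2.boxPoints(m)])-p[:2]
        print(q,round(d["p"],2),np.round(d["xy"]),'jig box',(P@np.array([[c,-s],[s,c]])).round(1).tolist())
K=[[-80+65*np.cos(t-3*np.pi/4),65*np.sin(t-3*np.pi/4),82] for t in(1.3,1.45,1.571)]
print('knob pred px',proj(w,wp(p,K),T).round(),'pivot',proj(w,wp(p,[[-80,0,45]]),T).round())
print([(d["xy"],d["p"]) for d in robot.search_frame("lever_knob",w)])
save(w["pixels"],'w10.png')
E
```

```text
[ 461.39871608 -191.75095358  248.48185284]
rail 0.71 [295. 219.] jig box [[-35.5, -22.3], [-39.4, 22.3], [53.9, 26.4], [60.6, -20.6]]
stile 0.65 [337. 242.] jig box [[38.1, -60.8], [43.3, 58.3], [89.1, 54.4], [86.6, -68.7]]
cam_lever 0.9 [255. 195.] jig box [[-104.2, -5.3], [-80.0, 21.3], [-0.9, -48.8], [-27.3, -77.7]]
wax_tin 0.25 [503.  57.] jig box [[-20.9, 325.5], [-7.5, 340.3], [78.2, 297.2], [63.6, 281.2]]
knob pred px [[238. 238.]
 [246. 239.]
 [252. 240.]] pivot [[255. 181.]]
[([248.5, 194.6], 0.76)]
```

```bash
python3 - <<'E'
from goal import *
st,w=pickle.load(open('w10.pkl','rb'));T=toolT(st)@np.array(w["T_tool_cam"])
g=w["pixels"].astype(int).sum(2)//3
print(*[f"{r}: {g[r,236:268].tolist()}" for r in (225,230,235,240)],sep='\n')
K=lambda z:proj(w,wp(p,[[-80+65*np.cos(-np.pi/4),65*np.sin(-np.pi/4),z]]),T)[0].round(1)
print(K(60),K(70),K(82))
# brightness profile along rail centreline across joint, off-centre y
for y in(-10,0,10):
    print(y,[int(g[tuple(proj(w,wp(p,[[x,y,38]]),T)[0].round().astype(int)[::-1])]) for x in range(-40,100,3)])
E
```

```text
225: [128, 125, 117, 110, 121, 167, 200, 206, 202, 188, 176, 179, 119, 63, 37, 34, 34, 36, 48, 80, 114, 128, 189, 205, 204, 204, 207, 209, 211, 211, 209, 208]
230: [143, 139, 136, 132, 125, 120, 120, 117, 119, 126, 122, 78, 44, 37, 38, 39, 37, 41, 38, 35, 65, 145, 200, 207, 207, 203, 203, 203, 203, 203, 204, 206]
235: [95, 93, 88, 87, 87, 88, 88, 93, 97, 98, 76, 51, 43, 47, 47, 49, 50, 41, 42, 29, 74, 192, 208, 207, 206, 208, 207, 206, 206, 205, 204, 203]
240: [68, 68, 68, 75, 88, 93, 94, 96, 95, 94, 90, 89, 93, 93, 93, 91, 94, 92, 91, 88, 91, 187, 206, 204, 201, 203, 205, 206, 206, 207, 206, 206]
[252.4 232.1] [252.3 235.5] [252.3 239.9]
-10 [68, 56, 210, 215, 215, 214, 213, 214, 213, 212, 214, 212, 211, 209, 210, 209, 209, 149, 19, 29, 35, 81, 84, 84, 81, 84, 84, 83, 85, 84, 84, 86, 85, 54, 42, 30, 24, 28, 25, 31, 28, 30, 27, 27, 27, 29, 31]
0 [67, 60, 207, 211, 211, 210, 210, 210, 210, 210, 210, 210, 211, 211, 212, 211, 210, 211, 211, 206, 116, 82, 101, 147, 189, 211, 75, 24, 29, 31, 25, 27, 31, 30, 29, 27, 34, 44, 178, 182, 189, 198, 196, 196, 114, 58, 121]
10 [83, 66, 177, 213, 211, 211, 211, 210, 211, 211, 211, 210, 211, 210, 209, 210, 208, 210, 210, 209, 211, 208, 210, 208, 202, 202, 200, 201, 201, 199, 200, 203, 136, 206, 202, 202, 199, 203, 201, 200, 198, 199, 197, 199, 93, 80, 128]
```

The post is at column 251.5 against a predicted 252.3 for fully closed. The rail runs from -34 to +56 with a single thin seam at x = 56, and the stile reaches the fence. Handing in.

```bash
python3 -c "
from cell import robot
print(robot.close_job())"
```

```text
the job is handed in; nothing more can be done
None
```

The job is handed in: I opened the lever, laid the offcut between the cleats and let it go, then turned the lever back to its closed stop; the last image shows offcut, ash piece and fence tight together.

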